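# Cover the slide-staining dishes with their own lids

## Task

The slides are in their staining dishes: cover all four dishes for the night, each with its own lid, the one of the same shape and size as its rim. Set every lid down gently, plug in the mouth and flat on the rim all round, leave the dishes standing where they are, and do not disturb the brown dropper bottle or the blue slide box.

Things in the scene. Friction and masses are not known exactly. Their poses are not given: they have to be found in the camera images.
- small_round_dish: White round slide jar, the narrowest and tallest dish: 62 mm across its rim, 84 mm high, mouth 48 mm across; a few glass slides stand upright in it. Loose, 0.45 kg. Origin: centre of its underside; z up.
- large_round_dish: White round staining dish: 102 mm across its rim, 56 mm high, mouth 88 mm across, with a perforated metal disc inside. Loose, 0.55 kg. Origin: centre of its underside; z up.
- square_dish: White square staining dish: 86 x 86 mm over its rim, 62 mm high, mouth 72 x 72 mm, with a rack of small glass slides inside. Loose, 0.55 kg. Origin: centre of its underside; x and y along its sides.
- oblong_dish: White oblong staining dish: 66 mm (its x) by 122 mm (its y) over its rim, 50 mm high, mouth 52 x 108 mm, with a rack of glass slides inside. Loose, 0.55 kg. Origin: centre of its underside; x along the short side, y along the long side.
- small_round_lid: Loose white round lid, the small one: plate 62 mm across, 60 g, plug down on the table. Plate 5 mm; below it a plug 8 mm deep, 6 mm smaller all round than its dish's mouth; on top a black knob 19 mm in diameter, 24 mm high (37 mm in all). Origin: centre of the plug's underside, 13 mm below the plate's top; 8 mm below the dish's rim when home. z up.
- large_round_lid: Loose white round lid, the large one: plate 102 mm across, 100 g, plug down on the table. Plate 5 mm; below it a plug 8 mm deep, 6 mm smaller all round than its dish's mouth; on top a black knob 19 mm in diameter, 24 mm high (37 mm in all). Origin: centre of the plug's underside, 13 mm below the plate's top; 8 mm below the dish's rim when home. z up.
- square_lid: Loose white square lid: plate 86 x 86 mm, 90 g, plug down on the table. Plate 5 mm; below it a plug 8 mm deep, 6 mm smaller all round than its dish's mouth; on top a black knob 19 mm square, sides along the lid's x and y, 24 mm high (37 mm in all). Origin: centre of the plug's underside, 13 mm below the plate's top; 8 mm below the dish's rim when home. x and y along its sides.
- oblong_lid: Loose white oblong lid: plate 66 mm (its x) by 122 mm (its y), 100 g, plug down on the table. Plate 5 mm; below it a plug 8 mm deep, 6 mm smaller all round than its dish's mouth; on top a black knob 19 mm square, sides along the lid's x and y, 24 mm high (37 mm in all). Origin: centre of the plug's underside, 13 mm below the plate's top; 8 mm below the dish's rim when home. y along the long side.
- stain_bottle: Brown dropper bottle, 28 mm across, 97 mm tall, standing to the right of the work; not part of the job. Origin: centre of its underside.
- blue_slide_box: Closed blue slide box, 71 x 95 x 33 mm, lying to the right of the work; not part of the job. Origin: centre of its underside.
Mind the look-alikes: they are no part of the job. What is shaped like the small_round_lid but turquoise is not meant.

How it is judged:
At the end, for the whole second after the job is handed in: Each lid is home on its own dish: within 10 mm of centre, seated to 3 mm in height, level to 4 degrees, square and oblong lids in line to 10 degrees; lids and dishes at rest, dishes, dropper bottle and slide box upright (horizontal distance between small_round_lid and small_round_dish below 0.01 m and z of small_round_lid in the frame of small_round_dish between 0.073 and 0.079 m and angle between each of small_round_lid, small_round_dish, large_round_lid, large_round_dish, square_lid, square_dish, oblong_lid, oblong_dish's own z axis and vertical below 0.07 rad and linear speed of each of small_round_lid, small_round_dish, large_round_lid, large_round_dish, square_lid, square_dish, oblong_lid, oblong_dish below 0.02 m/s and horizontal distance between large_round_lid and large_round_dish below 0.01 m and z of large_round_lid in the frame of large_round_dish between 0.045 and 0.051 m and horizontal distance between square_lid and square_dish below 0.01 m and z of square_lid in the frame of square_dish between 0.051 and 0.057 m and (angle between the x axis of square_lid and the x axis of square_dish, either way round below 0.17 rad or angle between the x axis of square_lid and the y axis of square_dish, either way round below 0.17 rad) and horizontal distance between oblong_lid and oblong_dish below 0.01 m and z of oblong_lid in the frame of oblong_dish between 0.039 and 0.045 m and angle between the y axis of oblong_lid and the y axis of oblong_dish, either way round below 0.17 rad and angle between each of stain_bottle, blue_slide_box's own z axis and vertical below 0.1 rad); the robot touches nothing.
It fails at once if a dish was shoved more than 40 mm from its place (distance of any of small_round_dish, large_round_dish, square_dish, oblong_dish from where it was at the start of the episode above 0.04 m).
It fails at once if a dish was tipped by more than 20 degrees (angle between any of small_round_dish, large_round_dish, square_dish, oblong_dish's own z axis and vertical above 0.35 rad).
It fails at once if a lid was let fall (over 0.6 m/s, a fall of about 20 mm, with no finger on it) or pressed on a dish with over 50 N ((linear speed of small_round_lid above 0.6 m/s and contact force between small_round_lid and the fingers below 0.05 N) or (linear speed of large_round_lid above 0.6 m/s and contact force between large_round_lid and the fingers below 0.05 N) or (linear speed of square_lid above 0.6 m/s and contact force between square_lid and the fingers below 0.05 N) or (linear speed of oblong_lid above 0.6 m/s and contact force between oblong_lid and the fingers below 0.05 N) or contact force between any of small_round_lid, large_round_lid, square_lid, oblong_lid and small_round_dish above 50 N or contact force between any of small_round_lid, large_round_lid, square_lid, oblong_lid and large_round_dish above 50 N or contact force between any of small_round_lid, large_round_lid, square_lid, oblong_lid and square_dish above 50 N or contact force between any of small_round_lid, large_round_lid, square_lid, oblong_lid and oblong_dish above 50 N).
It fails at once if the brown dropper bottle was moved by more than 30 mm (distance of stain_bottle from where it was at the start of the episode above 0.03 m).
It fails at once if the blue slide box was moved by more than 30 mm (distance of blue_slide_box from where it was at the start of the episode above 0.03 m).
It also fails if it takes over 112 s, if anything falls off the work surface, if the arm or the gripper's body presses on something with over 40 N, if the wrist force passes 120 N, or if a joint passes its speed limit or range.

## Robot

A 7-joint arm with a two-finger parallel gripper is mounted at the origin on a cart in front of the work surface, level with it; the furniture and walls round the work are solid. World frame = base frame: x ahead of the robot, y to its left, z up, the work surface at z = 0. Lengths are in m, angles in rad, forces in N, time in s.
With the tool pointing down it reaches from about 0.4 to 0.875 m from the base axis. Payload 19.3 kg.
Tool frame: the origin (TCP) lies at the very end of the fingers, on their centre line; the grasp point (between the pads) lies 19 mm behind it; z points along the fingers, y is the line along which they close (so a half turn about z gives the same grasp; the last joint's range is limited). The gripper opens to 85 mm and grips with 20 to 120 N. Pads are 22 mm wide; open, the fingers measure 114 mm over their backs; the gripper's body (76 mm by 85 mm) begins 54 mm behind the grasp point. The pads swing forward as they close: fully open they stand 13 mm farther back than shut.
Start: joints at [1.242, 0.521, -0.036, 1.599, 0.021, 1.021, -0.113], TCP at [0.16, -0.604, 0.231] pointing down, gripper open.
Joint ranges: [-2.91, 2.91], [-0.3, 2.13], [-1.5, 1.42], [0.17, 2.43], [-1.26, 4.41], [0.16, 1.93], [-2.52, 2.52]. Speed limits (rad/s): [1.89, 1.89, 2.39, 2.39, 3.01, 3.01, 3.01].

## Interface

Orientations are given as [roll, pitch, yaw] about the fixed x, y, z axes, in that order (R = Rz(yaw) Ry(pitch) Rx(roll)).
In Python, from workcell import bot gives the robot as it stands.
- The arm moves only by the shell command python3 -m crank 'ROWS' [FORCE]. ROWS is a JSON object of lists of equal length, an entry for each row: "travel": the shift along the world's x, y, z in cm, a list of three; "turn": the turn, a rotation vector about the world's x, y, z in degrees, a list of three; "gripper": the closure, from 0 (fully open) to 1 (shut). A call has exactly 5 rows; each row is the pose to reach, as a shift and turn from the pose commanded when the call began; what a row does not reach only later rows make up. A row lasts 1/10 s, in which the tool goes at most 50 mm and 8.59 degrees, less where a joint would pass 70% of its speed; a pose out of reach is approached as far as the arm can. A call with a gripper value outside its range is refused whole. The fingers move at their own pace and stop on an object; FORCE is the grip in N (left out, the last holds). Time passes only in rows, so rows that repeat a pose let the fingers close, or fill a call up. It gives the time, the measured TCP pose, the force, the opening and the grip force at its end, in the units of the state.
- bot.observe(): the state, without advancing time (a new reading comes with each control period).
- bot.grab_frame(name): name is "scene" or "top"; returns a dict with "pixels" (384x512x3 uint8, red, green, blue), "fx", "fy", "cx", "cy" (pixels), "extrinsics" (4x4, takes a point from world to camera coordinates). Camera axes: x right, y down, z forward; pixel columns grow to the right and rows downward; lengths in m; the calibration is good to about 2 mm. A picture is of the moment at which its call begins. There is no depth.
- bot.job_done(): hands the job in; it is judged then, once.
The state is a dict: "clock": time; "qpos": joint angles; "qd": joint speeds; "joint_efforts": joint torques, N m; "position": TCP position; "tool_rot": TCP orientation; "force": force on the tool from outside, world axes, zero at the start; "moment": the same for the moment, N m; "grip_width": finger opening in m; "finger_force": force on a finger pad.
Only numpy, scipy, OpenCV 4.12 (cv2) and the standard library are available. Lean on these libraries where they do the work, as an engineer would, in place of code of your own. Each camera call takes 0.05 s, during which the arm holds its last target. There are 200 camera calls.

## Working session

There is one attempt and no reset: what is moved stays moved. The work goes in short steps, Python scripts to look and compute and a shell command to move; the robot and the scene stay as the last step left them, time stands still between calls to the robot, and variables do not carry over. Pictures are saved under pics/ and viewed, at most 14 in all, crops included, and the job is handed in when it is done.

```bash
ls; mkdir -p pics; cat > look.py <<'E'
import cv2, numpy as np
from workcell import bot
def shot(name,f=None):
    d=bot.grab_frame(name); np.savez(f'{name}.npz',**d)
    if f: cv2.imwrite('pics/'+f,cv2.resize(d['pixels'][:,:,::-1],(800,600),interpolation=cv2.INTER_CUBIC))
    return d
def ray(d,u,v,z):
    T=d['extrinsics'];R=T[:3,:3];c=-R.T@T[:3,3]
    w=R.T@np.array([(u-d['cx'])/d['fx'],(v-d['cy'])/d['fy'],1])
    return c+w*(z-c[2])/w[2]
def proj(d,p):
    T=d['extrinsics'];q=T[:3,:3]@np.array(p)+T[:3,3]
    return d['fx']*q[0]/q[2]+d['cx'],d['fy']*q[1]/q[2]+d['cy']
E
python3 - <<'E'
from look import *
for n in('top','scene'):
    d=shot(n,n+'0.png');T=d['extrinsics'];print(n,d['fx'],-T[:3,:3].T@T[:3,3]);print(T[:3,:3].round(2))
print(bot.observe())
E
```

```text
pics
top 418.02188301988184 [ 0.39567716 -0.16026291  1.28981559]
[[ 0.   -1.   -0.02]
 [-0.99 -0.   -0.1 ]
 [ 0.1   0.02 -0.99]]
scene 413.1992088965353 [-0.10052252 -1.09301722  0.73254335]
[[ 0.84 -0.54 -0.02]
 [-0.29 -0.43 -0.85]
 [ 0.46  0.72 -0.52]]
{'clock': 0.1, 'qpos': array([ 1.24178854,  0.52197446, -0.03631031,  1.5999243 ,  0.02119958,
        1.02112538, -0.11279634]), 'qd': array([ 2.50985910e-04, -1.48026405e-03,  1.87033001e-05, -1.08385909e-03,
       -2.16032586e-04, -3.51205718e-04, -2.23677877e-04]), 'joint_efforts': array([ 5.90625437e-03, -9.28487062e+01,  1.98525198e+00, -3.70533049e+01,
        1.80824928e-02,  5.32461447e-03,  3.64461528e-05]), 'position': array([ 0.15983615, -0.60390659,  0.23078056]), 'tool_rot': array([-3.14054929e+00,  8.17331615e-05,  2.58784971e-01]), 'force': array([ 0.54504892, -0.52075562, -0.21957032]), 'moment': array([-0.01555126,  0.011515  , -0.02329284]), 'finger_force': 0.0, 'grip_width': 0.0853032731432375}
```

View pics/top0.png

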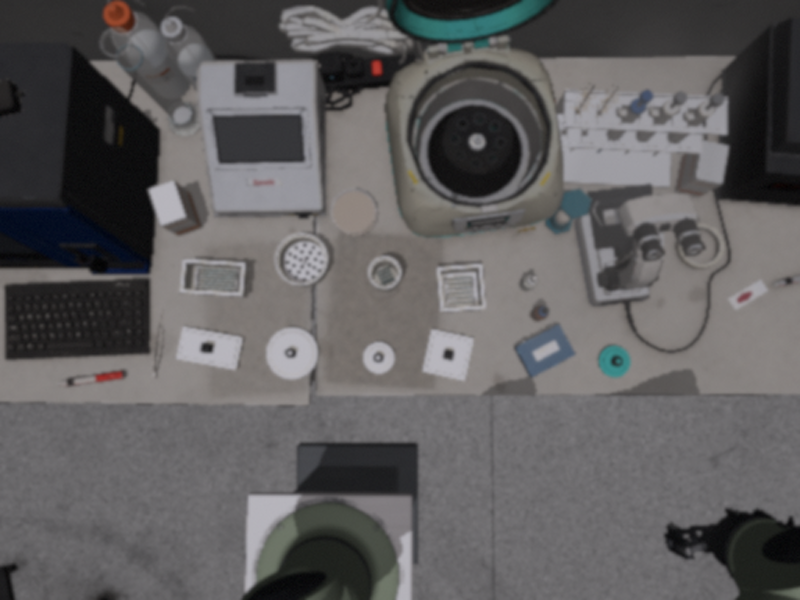

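View pics/scene0.png

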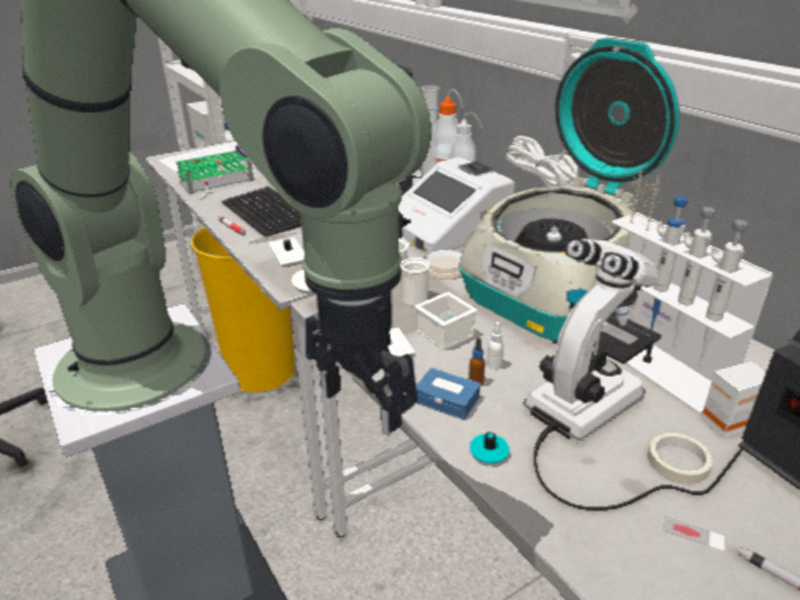

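The top view (800x600 scale) shows four lids with black knobs: oblong (208,348), large round (291,353), small round (379,357) and square (448,354). The dishes stand behind them at (213,277), (302,259), (385,271) and (461,287). The slide box is at (545,350), the bottle at (540,312), and the turquoise decoy at (614,361). In the scene view the arm hides most of the work.

```bash
cat > meas.py <<'E'
from look import *
S=4
G={'obl_dish':(213,277,.050,45),'lrg_dish':(302,259,.056,40),'sml_dish':(385,271,.084,27),'sqr_dish':(461,287,.062,36),
'obl_lid':(208,348,.013,45),'lrg_lid':(291,353,.013,35),'sml_lid':(379,357,.013,26),'sqr_lid':(448,354,.013,34)}
def meas(d,guess=G,out=None,thr=165):
    im=cv2.resize(d['pixels'],None,fx=S,fy=S,interpolation=cv2.INTER_CUBIC)
    hsv=cv2.cvtColor(im,cv2.COLOR_RGB2HSV)
    m=((hsv[...,2]>thr)&(hsv[...,1]<30)).astype(np.uint8)
    vis=im.copy();res={}
    for n,(u,v,z,r) in guess.items():
        k=.64*S;w=np.zeros_like(m);cv2.circle(w,(int(u*k),int(v*k)),int(r*k),1,-1);w&=m
        cs,_=cv2.findContours(w,cv2.RETR_EXTERNAL,cv2.CHAIN_APPROX_NONE)
        if not cs: print(n,'none');continue
        c=cv2.convexHull(max(cs,key=cv2.contourArea))
        cv2.drawContours(vis,[c],-1,(255,0,0),1)
        P=np.array([ray(d,(x+.5)/S-.5,(y+.5)/S-.5,z)[:2] for x,y in c[:,0]],np.float32)
        if n[0] in 'ls':
            pass
        rect=cv2.minAreaRect(P*1000)
        e=cv2.minEnclosingCircle(P*1000)
        b=cv2.boxPoints(rect);
        e0=b[1]-b[0];e1=b[2]-b[1];L=e0 if np.hypot(*e0)>np.hypot(*e1) else e1
        a=np.degrees(np.arctan2(L[1],L[0]))%180
        extra=''
        if 'lid' in n:
            g=np.zeros_like(m);cv2.circle(g,(int(u*k),int(v*k)),int(14*k),1,-1)
            g&=(hsv[...,2]<90).astype(np.uint8);mm=cv2.moments(g,True)
            if mm['m00']:
                q=ray(d,(mm['m10']/mm['m00']+.5)/S-.5,(mm['m01']/mm['m00']+.5)/S-.5,.030)[:2]*1000
                extra='knob %.1f %.1f'%tuple(q)
        print(n,'rect c %.1f %.1f'%rect[0],'size %.1f %.1f'%rect[1],'long-axis ang %.1f'%a,'circ %.1f %.1f d %.1f'%(*e[0],2*e[1]),extra)
    if out: cv2.imwrite('pics/'+out,vis[180*S//1-20:250*S,100*S:330*S][...,::-1] if 0 else cv2.resize(vis[140*S:250*S,100*S:320*S][...,::-1],(800,400)))
E
python3 - <<'E'
from meas import *
d=dict(np.load('top.npz'));meas(d,out='m0.png')
print(ray(d,545*.64,350*.64,.033),ray(d,540*.64,312*.64,.09))
E
```

```text
obl_dish rect c 597.1 271.6 size 12.2 28.5 long-axis ang 120.6 circ 591.8 268.5 d 28.5 
lrg_dish rect c 605.3 20.8 size 33.1 41.0 long-axis ang 171.8 circ 605.0 18.5 d 43.0 
sml_dish none
sqr_dish rect c 507.9 -260.0 size 6.3 56.0 long-axis ang 95.4 circ 506.8 -260.1 d 56.0 
obl_lid rect c 432.0 237.9 size 118.8 63.3 long-axis ang 79.6 circ 432.9 237.8 d 129.9 knob 432.9 235.5
lrg_lid rect c 422.3 74.7 size 95.9 96.0 long-axis ang 90.2 circ 423.0 74.5 d 98.5 knob 423.7 68.0
sml_lid rect c 414.0 -95.8 size 56.9 55.7 long-axis ang 0.3 circ 414.1 -95.6 d 58.0 
sqr_lid rect c 420.4 -231.2 size 83.3 83.2 long-axis ang 77.4 circ 420.5 -230.8 d 112.0 knob 421.0 -230.7
[ 0.42868169 -0.41614477  0.033     ] [ 0.49679464 -0.39671033  0.09      ]
```

View pics/m0.png

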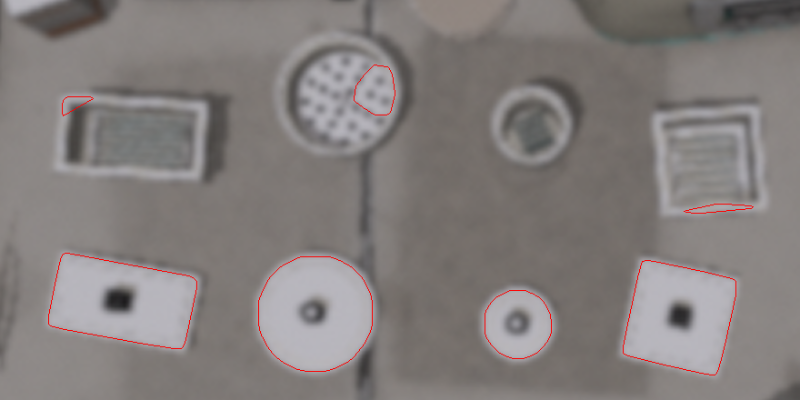

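Lid outlines fit well. The dish rims are dimmer and need a lower threshold.

```bash
python3 - <<'E'
from meas import *
d=dict(np.load('top.npz'))
for t in(140,148,156):
    print(t);meas(d,thr=t,out='m%d.png'%t)
E
```

```text
140
obl_dish rect c 564.1 235.9 size 148.4 83.5 long-axis ang 81.5 circ 568.4 235.1 d 154.1 
lrg_dish rect c 601.3 53.8 size 102.1 102.4 long-axis ang 159.1 circ 604.0 55.0 d 107.1 
sml_dish rect c 572.7 -108.5 size 58.1 60.6 long-axis ang 90.1 circ 572.8 -108.5 d 62.0 
sqr_dish rect c 544.4 -258.8 size 91.1 100.4 long-axis ang 93.9 circ 546.1 -257.9 d 124.9 
obl_lid rect c 420.6 257.4 size 159.0 133.8 long-axis ang 63.0 circ 434.7 252.8 d 164.2 knob 432.9 235.5
lrg_lid rect c 422.0 75.2 size 102.8 102.9 long-axis ang 90.2 circ 422.7 75.2 d 105.6 knob 423.7 68.0
sml_lid rect c 414.3 -95.4 size 62.5 61.2 long-axis ang 45.3 circ 414.0 -95.3 d 63.6 
sqr_lid rect c 416.6 -240.2 size 108.2 93.1 long-axis ang 78.1 circ 419.6 -234.1 d 122.7 knob 421.0 -230.7
148
obl_dish rect c 566.5 225.4 size 124.2 69.1 long-axis ang 86.3 circ 566.8 225.6 d 135.8 
lrg_dish rect c 594.9 42.3 size 79.7 79.4 long-axis ang 90.0 circ 598.3 40.0 d 86.4 
sml_dish rect c 584.6 -87.4 size 10.0 38.0 long-axis ang 146.2 circ 582.9 -89.9 d 38.1 
sqr_dish rect c 544.8 -254.4 size 88.3 88.6 long-axis ang 95.1 circ 545.
[... 462 characters left out ...]
 long-axis ang 86.3 circ 567.1 225.2 d 132.9 
lrg_dish rect c 598.0 43.3 size 78.4 72.7 long-axis ang 80.8 circ 599.8 41.2 d 82.1 
sml_dish rect c 596.9 -96.0 size 2.2 3.7 long-axis ang 90.0 circ 596.6 -96.0 d 3.9 
sqr_dish rect c 545.0 -254.1 size 85.2 86.2 long-axis ang 95.0 circ 545.2 -254.0 d 115.8 
obl_lid rect c 431.5 238.5 size 122.2 66.2 long-axis ang 79.6 circ 432.2 238.6 d 133.2 knob 432.9 235.5
lrg_lid rect c 422.4 74.7 size 99.1 98.8 long-axis ang 1.4 circ 422.7 75.0 d 100.9 knob 423.7 68.0
sml_lid rect c 414.3 -95.4 size 59.3 58.0 long-axis ang 45.3 circ 414.0 -95.3 d 60.0 
sqr_lid rect c 419.8 -231.2 size 85.8 86.1 long-axis ang 167.5 circ 420.1 -231.2 d 114.3 knob 421.0 -230.7
```

View pics/m148.png

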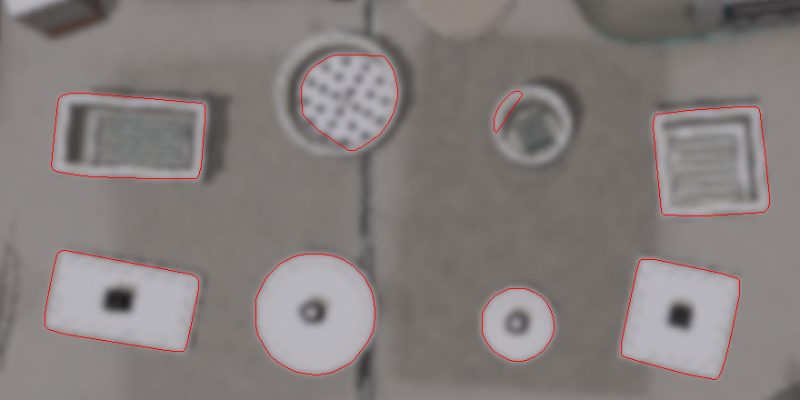

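Positions (mm, world), lid then dish:

| Set | Lid | Dish |
|---|---|---|
| Square | (420,-231), -12.5° | (545,-254), 5° |
| Small | (414,-95.5) | (573,-108.5) |
| Large | (422.5,75) | about (601,54), to refine |
| Oblong | (431.5,238.5), 79.6° | (566.5,225), 86.3° |

I'll start with the square lid.

```bash
python3 - <<'E'
from meas import *
d=dict(np.load('top.npz'))
print(ray(d,100+342.5*.275-.4,140+94.5*.275-.4,.056), ray(d,100+276*.275-.4,140+94.5*.275-.4,.056),ray(d,100+409*.275-.4,140+94.5*.275-.4,.056))
for t in(138,142,144): print(t);meas(d,{k:G[k] if k[0]=='s' else (302,259,.056,30) for k in('lrg_dish','sml_dish')},thr=t)
E
python3 -m crank '{"travel":[[2.6,3.7,0],[5.2,7.4,0],[7.8,11.1,0],[10.4,14.8,0],[13,18.5,0]],"turn":[[0,0,-2.8],[0,0,-5.6],[0,0,-8.4],[0,0,-11.2],[0,0,-14]],"gripper":[0.5,0.5,0.5,0.5,0.5]}' 40
python3 -m crank '{"travel":[[2.6,3.7,0],[5.2,7.4,0],[7.8,11.1,0],[10.4,14.8,0],[13,18.8,0]],"turn":[[0,0,-2.7],[0,0,-5.4],[0,0,-8],[0,0,-10.6],[0,0,-13.3]],"gripper":[0.5,0.5,0.5,0.5,0.5]}'
```

```text
[0.6012793  0.04769575 0.056     ] [0.60125724 0.10263012 0.056     ] [ 0.60130133 -0.00715866  0.056     ]
138
lrg_dish rect c 601.6 54.2 size 103.7 102.9 long-axis ang 65.4 circ 604.7 55.4 d 108.9 
sml_dish rect c 572.3 -108.5 size 58.8 62.0 long-axis ang 90.0 circ 572.7 -108.2 d 62.6 
142
lrg_dish rect c 601.7 53.6 size 102.1 101.2 long-axis ang 61.5 circ 603.3 54.4 d 105.4 
sml_dish rect c 580.5 -109.6 size 60.9 42.8 long-axis ang 80.8 circ 573.1 -108.6 d 61.4 
144
lrg_dish rect c 604.8 52.6 size 101.3 97.5 long-axis ang 81.1 circ 603.4 53.7 d 103.4 
sml_dish rect c 580.8 -109.7 size 60.5 41.9 long-axis ang 80.9 circ 572.8 -108.5 d 60.8 
clock: 0.6
position: [0.2906, -0.4175, 0.2312]
tool_rot: [-3.141, 0.0, 0.012]
force: [1.4, -0.8, -0.1]
grip_width: 0.0426
finger_force: 0.0
clock: 1.1
position: [0.4206, -0.2297, 0.2313]
tool_rot: [3.141, -0.0, -0.22]
force: [0.9, -0.6, -0.6]
grip_width: 0.0426
finger_force: 0.0
```

```bash

python3 -m crank '{"travel":[[-0.05,-0.14,-4],[-0.05,-0.14,-8],[-0.05,-0.14,-12],[-0.05,-0.14,-15.5],[-0.05,-0.14,-18]],"turn":[[0,0,0],[0,0,0],[0,0,0],[0,0,0],[0,0,0]],"gripper":[0.5,0.5,0.5,0.5,0.5]}'
python3 - <<'E'
from meas import *
shot('scene','s1.png');shot('top')
E
```

```text
clock: 1.6
position: [0.4186, -0.2321, 0.0491]
tool_rot: [-3.141, 0.002, -0.218]
force: [1.0, -0.0, 1.1]
grip_width: 0.0427
finger_force: 0.0
```

View pics/s1.png

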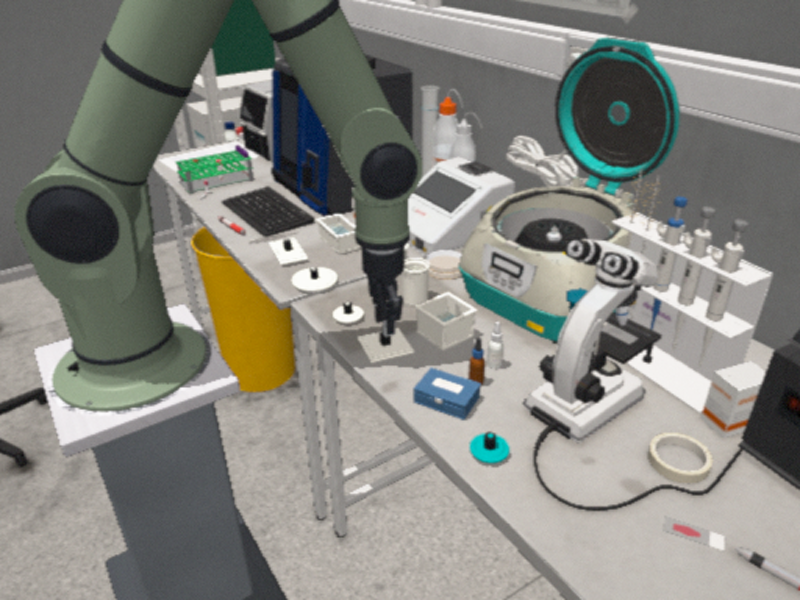

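The gripper hangs right over the square lid's knob, near (385,335). Next I lower, grip and lift a little.

```bash

python3 -m crank '{"travel":[[0.1,0.1,-1.5],[0.1,0.1,-2.7],[0.1,0.1,-3.2],[0.1,0.1,-3.2],[0.1,0.1,-3.2]],"turn":[[0,0,0],[0,0,0],[0,0,0],[0,0,0],[0,0,0]],"gripper":[0.5,0.5,0.5,0.5,0.7]}'
python3 -m crank '{"travel":[[0,0,0],[0,0,0],[0,0,0],[0,0,0],[0,0,0]],"turn":[[0,0,0],[0,0,0],[0,0,0],[0,0,0],[0,0,0]],"gripper":[1,1,1,1,1]}'
python3 -m crank '{"travel":[[0,0,1],[0,0,3],[0,0,6],[0,0,9],[0,0,12]],"turn":[[0,0,0],[0,0,0],[0,0,0],[0,0,0],[0,0,0]],"gripper":[1,1,1,1,1]}'
```

```text
clock: 2.2
position: [0.4206, -0.2318, 0.0199]
tool_rot: [3.141, -0.0, -0.218]
force: [-0.5, -0.2, 0.1]
grip_width: 0.0293
finger_force: 0.0
clock: 2.7
position: [0.4207, -0.2318, 0.0201]
tool_rot: [3.141, -0.001, -0.218]
force: [-0.4, 1.1, 6.2]
grip_width: 0.0182
finger_force: 39.4
clock: 3.2
position: [0.4202, -0.2315, 0.1414]
tool_rot: [3.142, -0.001, -0.218]
force: [0.5, -0.6, -1.2]
grip_width: 0.018
finger_force: 39.4
```

```bash

python3 -m crank '{"travel":[[3,-0.6,0],[6.2,-1.2,0],[9.4,-1.7,0],[12,-2.2,0],[12.5,-2.3,0]],"turn":[[0,0,3.5],[0,0,7],[0,0,10.5],[0,0,14],[0,0,17.5]],"gripper":[1,1,1,1,1]}'
python3 -m crank '{"travel":[[0,0,-1],[0,0,-3],[0,0,-4.5],[0,0,-5],[0,0,-5]],"turn":[[0,0,0],[0,0,0],[0,0,0],[0,0,0],[0,0,0]],"gripper":[1,1,1,1,1]}'
python3 - <<'E'
from meas import *
d=shot('scene');d2=shot('top')
h=d['pixels'][170:250,190:330,::-1];t=d2['pixels'][130:250,100:330,::-1]
cv2.imwrite('pics/a.png',np.vstack([cv2.resize(h,(560,320),interpolation=2),cv2.resize(t,(560,280),interpolation=2)]))
E
```

```text
clock: 3.7
position: [0.5478, -0.2545, 0.1402]
tool_rot: [3.141, -0.002, 0.091]
force: [-2.3, 0.8, -1.7]
grip_width: 0.0183
finger_force: 39.4
clock: 4.2
position: [0.5447, -0.2544, 0.0887]
tool_rot: [-3.141, 0.001, 0.087]
force: [0.3, 0.4, -0.6]
grip_width: 0.0178
finger_force: 39.4
```

View pics/a.png

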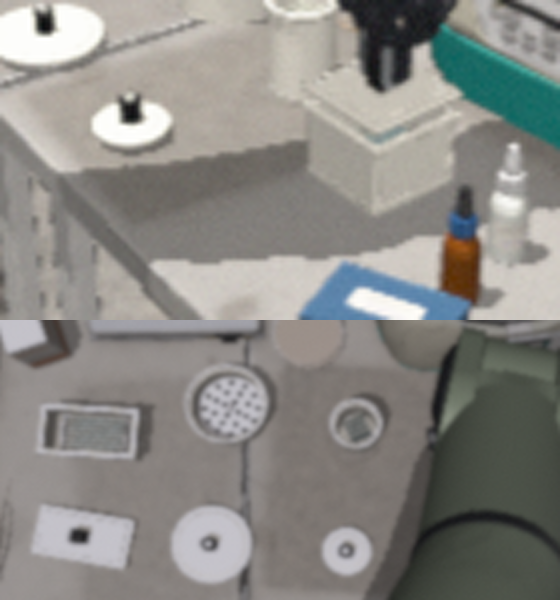

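In the crop the lid hovers level and square over the square dish with an even gap, and the bottle and box are clear. I'll lower it and release.

```bash

python3 -m crank '{"travel":[[0.05,0,-0.4],[0.05,0,-0.8],[0.05,0,-1.1],[0.05,0,-1.3],[0.05,0,-1.4]],"turn":[[0,0,0],[0,0,0],[0,0,0],[0,0,0],[0,0,0]],"gripper":[1,1,1,1,1]}'
python3 -m crank '{"travel":[[0,0,0],[0,0,0],[0,0,0],[0,0,0],[0,0,0]],"turn":[[0,0,0],[0,0,0],[0,0,0],[0,0,0],[0,0,0]],"gripper":[1,0.8,0.65,0.5,0.5]}'
python3 -m crank '{"travel":[[0,0,1],[0,0,3],[0,0,6],[0,0,9],[0,0,12]],"turn":[[0,0,0],[0,0,0],[0,0,0],[0,0,0],[0,0,0]],"gripper":[0.5,0.5,0.5,0.5,0.5]}'
```

```text
clock: 4.8
position: [0.5458, -0.2545, 0.075]
tool_rot: [-3.141, 0.0, 0.088]
force: [1.3, -0.1, -2.2]
grip_width: 0.0179
finger_force: 39.4
clock: 5.3
position: [0.546, -0.2546, 0.0754]
tool_rot: [3.142, -0.0, 0.088]
force: [0.4, 0.4, -0.4]
grip_width: 0.0427
finger_force: 0.0
clock: 5.8
position: [0.5458, -0.2546, 0.1973]
tool_rot: [3.141, -0.0, 0.088]
force: [0.7, -0.4, -0.7]
grip_width: 0.0429
finger_force: 0.0
```

```bash

python3 -m crank '{"travel":[[-3,3.5,0],[-6,7,0],[-9,10.5,0],[-12,14,0],[-13.2,15.9,0]],"turn":[[0,0,0],[0,0,0],[0,0,0],[0,0,0],[0,0,0]],"gripper":[0.5,0.5,0.5,0.5,0.5]}'
python3 -m crank '{"travel":[[0,0,-3],[0,0,-6.5],[0,0,-10.5],[0,0,-13.5],[0,0,-14.5]],"turn":[[0,0,0],[0,0,0],[0,0,0],[0,0,0],[0,0,0]],"gripper":[0.5,0.5,0.5,0.5,0.5]}'
python3 - <<'E'
from meas import *
d=shot('scene');d2=shot('top')
h=d['pixels'][150:250,170:330,::-1];t=d2['pixels'][130:250,100:330,::-1]
cv2.imwrite('pics/b.png',np.vstack([cv2.resize(h,(560,350),interpolation=2),cv2.resize(t,(560,250),interpolation=2)]))
E
```

```text
clock: 6.3
position: [0.4115, -0.0937, 0.1961]
tool_rot: [3.141, 0.0, 0.089]
force: [1.4, -0.2, 0.0]
grip_width: 0.0428
finger_force: 0.0
clock: 6.8
position: [0.413, -0.0954, 0.0487]
tool_rot: [-3.141, 0.003, 0.088]
force: [0.2, 0.1, 0.6]
grip_width: 0.0425
finger_force: 0.0
```

View pics/b.png

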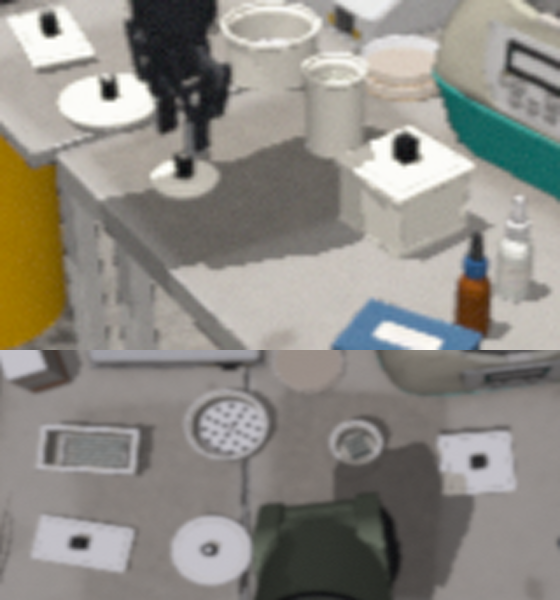

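The square lid sits flat on its dish, and the gripper is over the small lid's knob (185,165 in the crop). Continuing.

```bash

python3 -m crank '{"travel":[[0,0,-1.5],[0,0,-2.7],[0,0,-3.2],[0,0,-3.2],[0,0,-3.2]],"turn":[[0,0,0],[0,0,0],[0,0,0],[0,0,0],[0,0,0]],"gripper":[0.5,0.5,0.5,0.5,0.7]}'
python3 -m crank '{"travel":[[0,0,0],[0,0,0],[0,0,0],[0,0,0],[0,0,0]],"turn":[[0,0,0],[0,0,0],[0,0,0],[0,0,0],[0,0,0]],"gripper":[1,1,1,1,1]}'
python3 -m crank '{"travel":[[0,0,1],[0,0,3],[0,0,6],[0,0,9],[0,0,12]],"turn":[[0,0,0],[0,0,0],[0,0,0],[0,0,0],[0,0,0]],"gripper":[1,1,1,1,1]}'
```

```text
clock: 7.4
position: [0.4145, -0.0957, 0.0193]
tool_rot: [3.141, -0.001, 0.088]
force: [0.5, -0.6, 0.7]
grip_width: 0.0291
finger_force: 0.0
clock: 7.9
position: [0.4145, -0.0957, 0.0192]
tool_rot: [3.141, -0.001, 0.088]
force: [-0.8, 0.7, 13.0]
grip_width: 0.0171
finger_force: 38.7
clock: 8.4
position: [0.4136, -0.0956, 0.1404]
tool_rot: [3.142, -0.0, 0.088]
force: [0.2, 0.2, -0.9]
grip_width: 0.0172
finger_force: 39.5
```

```bash

python3 -m crank '{"travel":[[3.5,-0.3,0],[7,-0.6,0],[10.5,-0.9,0],[14,-1.2,0],[15.8,-1.3,0]],"turn":[[0,0,0],[0,0,0],[0,0,0],[0,0,0],[0,0,0]],"gripper":[1,1,1,1,1]}'
python3 -m crank '{"travel":[[0,0,-0.5],[0,0,-1.5],[0,0,-2.5],[0,0,-3],[0,0,-3]],"turn":[[0,0,0],[0,0,0],[0,0,0],[0,0,0],[0,0,0]],"gripper":[1,1,1,1,1]}'
python3 - <<'E'
from meas import *
d=shot('scene');d2=shot('top')
h=d['pixels'][130:230,170:330,::-1];t=d2['pixels'][130:250,100:330,::-1]
cv2.imwrite('pics/c.png',np.vstack([cv2.resize(h,(560,350),interpolation=2),cv2.resize(t,(560,250),interpolation=2)]))
E
```

```text
clock: 8.9
position: [0.5741, -0.1087, 0.1393]
tool_rot: [-3.141, -0.001, 0.088]
force: [-0.1, -0.0, -0.1]
grip_width: 0.0171
finger_force: 39.5
clock: 9.4
position: [0.571, -0.1086, 0.1075]
tool_rot: [-3.141, 0.002, 0.088]
force: [-0.0, -0.3, -1.3]
grip_width: 0.0173
finger_force: 39.5
```

View pics/c.png

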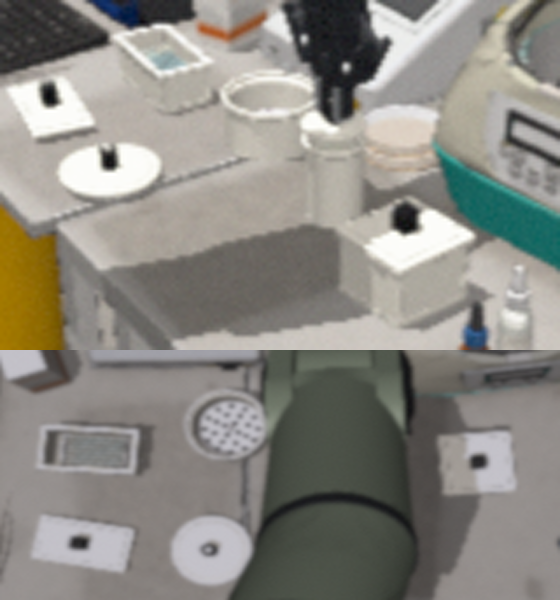

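The small lid hangs over the jar, centred to a few mm (332 against 335 in the crop). I'll lower and release.

```bash

python3 -m crank '{"travel":[[0.05,0,-0.4],[0.05,0,-0.8],[0.05,0,-1.05],[0.05,0,-1.25],[0.05,0,-1.35]],"turn":[[0,0,0],[0,0,0],[0,0,0],[0,0,0],[0,0,0]],"gripper":[1,1,1,1,1]}'
```

```text
clock: 10.0
position: [0.5727, -0.1086, 0.0952]
tool_rot: [3.141, -0.001, 0.088]
force: [-5.7, 1.4, 22.5]
grip_width: 0.017
finger_force: 41.9
```

```bash

python3 -m crank '{"travel":[[0,0,0.05],[0,0,0.1],[0,0,0.1],[0,0,0.1],[0,0,0.1]],"turn":[[0,0,0],[0,0,0],[0,0,0],[0,0,0],[0,0,0]],"gripper":[1,1,1,1,1]}'
python3 - <<'E'
from meas import *
d=shot('scene')
h=d['pixels'][130:200,210:300,::-1]
cv2.imwrite('pics/c2.png',cv2.resize(h,(720,560),interpolation=2))
E
```

```text
clock: 10.5
position: [0.5724, -0.1086, 0.0957]
tool_rot: [-3.142, 0.0, 0.088]
force: [-0.4, -0.1, -1.2]
grip_width: 0.0172
finger_force: 39.5
```

View pics/c2.png

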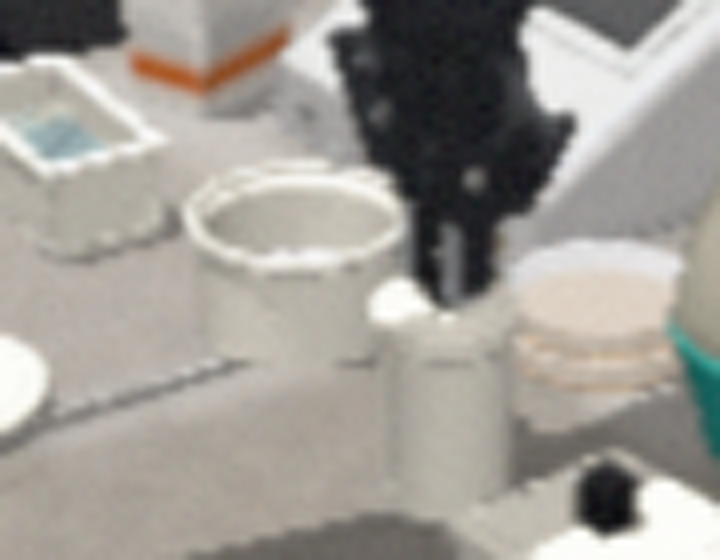

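The lid is down at home height and maybe a few mm left in view. I'll release it, back off and check from above.

```bash

python3 -m crank '{"travel":[[0,0,0],[0,0,0],[0,0,0],[0,0,0],[0,0,0]],"turn":[[0,0,0],[0,0,0],[0,0,0],[0,0,0],[0,0,0]],"gripper":[1,0.8,0.65,0.5,0.5]}'
python3 -m crank '{"travel":[[0,0,1],[0,0,3],[0,0,6],[0,0,8],[0,0,10]],"turn":[[0,0,0],[0,0,0],[0,0,0],[0,0,0],[0,0,0]],"gripper":[0.5,0.5,0.5,0.5,0.5]}'
python3 -m crank '{"travel":[[-3.5,4,0],[-7,8,0],[-10.5,12,0],[-14,16,0],[-15,18.3,0]],"turn":[[0,0,0],[0,0,0],[0,0,0],[0,0,0],[0,0,0]],"gripper":[0.5,0.5,0.5,0.5,0.5]}'
python3 - <<'E'
from meas import *
d=shot('scene');d2=shot('top')
h=d['pixels'][130:230,170:330,::-1];t=d2['pixels'][130:250,100:330,::-1]
cv2.imwrite('pics/e.png',np.vstack([cv2.resize(h,(560,350),interpolation=2),cv2.resize(t,(560,250),interpolation=2)]))
g={'sml_lid':(385,271,.089,27),'sqr_lid':(461,287,.067,36)}
for q in(140,150,160):meas(d2,g,thr=q)
E
```

```text
clock: 11.05
position: [0.5725, -0.1086, 0.0958]
tool_rot: [-3.142, -0.0, 0.088]
force: [-0.4, 0.3, 0.6]
grip_width: 0.0426
finger_force: 0.0
clock: 11.55
position: [0.5725, -0.1086, 0.1977]
tool_rot: [3.141, -0.001, 0.088]
force: [-0.2, -0.4, -0.0]
grip_width: 0.0425
finger_force: 0.0
clock: 12.05
position: [0.4202, 0.0757, 0.1966]
tool_rot: [3.141, -0.0, 0.088]
force: [1.0, 0.4, 0.6]
grip_width: 0.0427
finger_force: 0.0
sml_lid rect c 572.1 -108.6 size 64.1 63.5 long-axis ang 65.4 circ 573.0 -108.6 d 66.2 knob 577.3 -108.6
sqr_lid rect c 548.7 -263.5 size 135.9 113.2 long-axis ang 5.0 circ 547.7 -252.7 d 136.5 knob 552.1 -259.9
sml_lid rect c 572.3 -108.7 size 61.5 61.8 long-axis ang 90.1 circ 572.7 -108.7 d 64.1 knob 577.3 -108.6
sqr_lid rect c 535.7 -265.1 size 109.4 113.0 long-axis ang 96.6 circ 542.4 -261.0 d 132.8 knob 552.1 -259.9
sml_lid rect c 572.3 -109.1 size 60.1 61.0 long-axis ang 90.1 circ 572.5 -108.9 d 61.9 knob 577.3 -108.6
sqr_lid rect c 544.0 -255.6 size 88.5 92.2 long-axis ang 95.0 circ 544.5 -255.7 d 119.6 knob 552.1 -259.9
```

View pics/e.png

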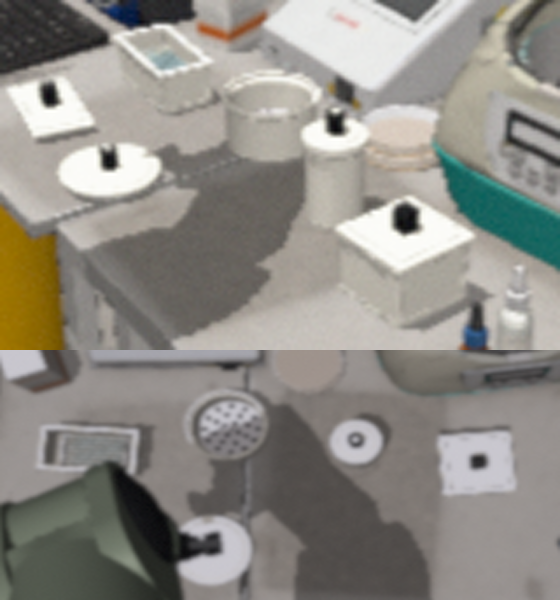

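Both placed lids are home: small at (572.5,-108.8) and square flat. Before the large one I'll settle the large dish's centre by checking candidate rims in both views.

```bash
python3 - <<'E'
from meas import *
out=[]
for n,(x0,y0,w,h) in(('top',(165,140,60,50)),('scene',(215,140,60,50))):
    d=dict(np.load(n+'.npz'));s=8
    im=cv2.resize(d['pixels'][y0:y0+h,x0:x0+w,::-1],None,fx=s,fy=s,interpolation=2);b=im.copy()
    for c,col in((( .6015,.0535),(0,0,255)),((.601,.0485),(0,200,0))):
        for r in(.051,.044):
            p=np.array([proj(d,(c[0]+r*np.cos(a),c[1]+r*np.sin(a),.056)) for a in np.linspace(0,6.29,60)])
            cv2.polylines(im,[np.int32((p-[x0-.5,y0-.5])*s)],True,col,1)
    out.append(im)
cv2.imwrite('pics/f.png',cv2.resize(np.hstack(out),(800,333)))
E
```

```text
(no output)
```

View pics/f.png

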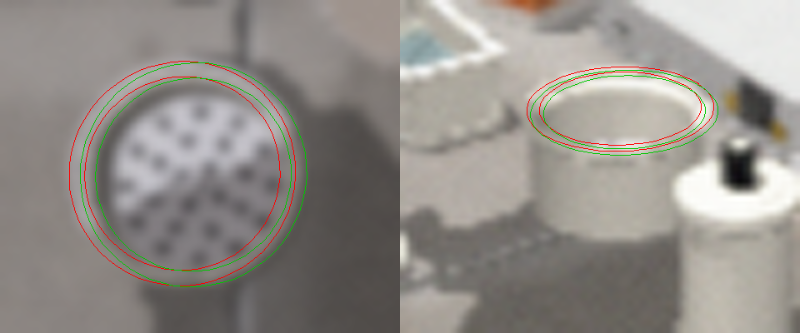

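The true centre lies between the candidates; I'll use (601.5, 51.3). Now the large lid.

```bash

python3 -m crank '{"travel":[[0,0.05,-3],[0,0.05,-6.5],[0,0.05,-10.5],[0,0.05,-13.5],[0,0.05,-14.5]],"turn":[[0,0,0],[0,0,0],[0,0,0],[0,0,0],[0,0,0]],"gripper":[0.5,0.5,0.5,0.5,0.5]}'
python3 -m crank '{"travel":[[0,0,-1.2],[0,0,-2.4],[0,0,-3],[0,0,-3],[0,0,-3]],"turn":[[0,0,0],[0,0,0],[0,0,0],[0,0,0],[0,0,0]],"gripper":[0.5,0.5,0.5,0.5,0.7]}'
python3 -m crank '{"travel":[[0,0,0],[0,0,0],[0,0,0],[0,0,0],[0,0,0]],"turn":[[0,0,0],[0,0,0],[0,0,0],[0,0,0],[0,0,0]],"gripper":[1,1,1,1,1]}'
python3 -m crank '{"travel":[[0,0,1],[0,0,3],[0,0,6],[0,0,9],[0,0,12]],"turn":[[0,0,0],[0,0,0],[0,0,0],[0,0,0],[0,0,0]],"gripper":[1,1,1,1,1]}'
```

```text
clock: 12.65
position: [0.4216, 0.0745, 0.049]
tool_rot: [3.141, 0.003, 0.088]
force: [1.4, 0.4, 1.8]
grip_width: 0.0427
finger_force: 0.0
clock: 13.15
position: [0.4229, 0.0749, 0.0215]
tool_rot: [-3.142, -0.001, 0.088]
force: [-0.7, 0.1, -0.3]
grip_width: 0.0294
finger_force: 0.0
clock: 13.65
position: [0.4229, 0.0749, 0.0217]
tool_rot: [-3.142, -0.001, 0.087]
force: [-0.9, -0.3, 10.6]
grip_width: 0.0172
finger_force: 38.8
clock: 14.15
position: [0.4221, 0.0748, 0.1429]
tool_rot: [-3.141, -0.0, 0.088]
force: [1.3, 0.2, -0.1]
grip_width: 0.017
finger_force: 39.5
```

```bash

python3 -m crank '{"travel":[[3.7,-0.5,0],[7.6,-1,0],[11.6,-1.5,0],[15.5,-2,0],[17.85,-2.35,0]],"turn":[[0,0,0],[0,0,0],[0,0,0],[0,0,0],[0,0,0]],"gripper":[1,1,1,1,1]}'
python3 -m crank '{"travel":[[0,0,-1],[0,0,-3],[0,0,-4.8],[0,0,-5.6],[0,0,-5.6]],"turn":[[0,0,0],[0,0,0],[0,0,0],[0,0,0],[0,0,0]],"gripper":[1,1,1,1,1]}'
python3 -m crank '{"travel":[[0,0,-0.4],[0,0,-0.8],[0,0,-1.1],[0,0,-1.3],[0,0,-1.4]],"turn":[[0,0,0],[0,0,0],[0,0,0],[0,0,0],[0,0,0]],"gripper":[1,1,1,1,1]}'
```

```text
clock: 14.65
position: [0.6031, 0.0507, 0.1419]
tool_rot: [-3.141, -0.001, 0.087]
force: [-0.4, -0.7, -0.5]
grip_width: 0.0168
finger_force: 39.5
clock: 15.15
position: [0.6002, 0.0514, 0.0845]
tool_rot: [-3.141, 0.001, 0.088]
force: [0.2, -0.1, -0.6]
grip_width: 0.0169
finger_force: 39.5
clock: 15.65
position: [0.6009, 0.0514, 0.0707]
tool_rot: [-3.142, 0.0, 0.088]
force: [-0.5, 0.0, -1.1]
grip_width: 0.0172
finger_force: 39.5
```

```bash

python3 -m crank '{"travel":[[0,0,0],[0,0,0],[0,0,0],[0,0,0],[0,0,0]],"turn":[[0,0,0],[0,0,0],[0,0,0],[0,0,0],[0,0,0]],"gripper":[1,0.8,0.65,0.5,0.5]}'
python3 -m crank '{"travel":[[0,0,1],[0,0,3],[0,0,6],[0,0,9],[0,0,12]],"turn":[[0,0,0],[0,0,0],[0,0,0],[0,0,0],[0,0,0]],"gripper":[0.5,0.5,0.5,0.5,0.5]}'
python3 -m crank '{"travel":[[-3,3.3,0],[-6,6.6,0],[-9,9.9,0],[-12,13.2,0],[-14,15.4,0]],"turn":[[0,0,-3],[0,0,-6],[0,0,-9],[0,0,-12],[0,0,-15.4]],"gripper":[0.5,0.5,0.5,0.5,0.5]}'
python3 -m crank '{"travel":[[-2.9,3.2,0],[-2.9,3.2,-4],[-2.9,3.2,-8],[-2.9,3.2,-11.5],[-2.9,3.2,-12]],"turn":[[0,0,0],[0,0,0],[0,0,0],[0,0,0],[0,0,0]],"gripper":[0.5,0.5,0.5,0.5,0.5]}'
python3 - <<'E'
from meas import *
d=shot('scene');d2=shot('top')
h=d['pixels'][120:220,150:310,::-1];t=d2['pixels'][130:250,100:330,::-1]
cv2.imwrite('pics/g.png',np.vstack([cv2.resize(h,(560,350),interpolation=2),cv2.resize(t,(560,250),interpolation=2)]))
E
```

```text
clock: 16.15
position: [0.601, 0.0514, 0.0709]
tool_rot: [-3.142, -0.0, 0.088]
force: [0.5, -0.2, -0.4]
grip_width: 0.0426
finger_force: 0.0
clock: 16.65
position: [0.6008, 0.0514, 0.1928]
tool_rot: [-3.141, -0.0, 0.088]
force: [0.2, 0.4, 0.5]
grip_width: 0.043
finger_force: 0.0
clock: 17.15
position: [0.4589, 0.2076, 0.1918]
tool_rot: [-3.141, -0.0, -0.181]
force: [0.5, 0.0, 0.3]
grip_width: 0.0427
finger_force: 0.0
clock: 17.65
position: [0.4304, 0.2368, 0.0686]
tool_rot: [3.139, 0.003, -0.18]
force: [-0.1, 1.1, 0.9]
grip_width: 0.0428
finger_force: 0.0
```

View pics/g.png

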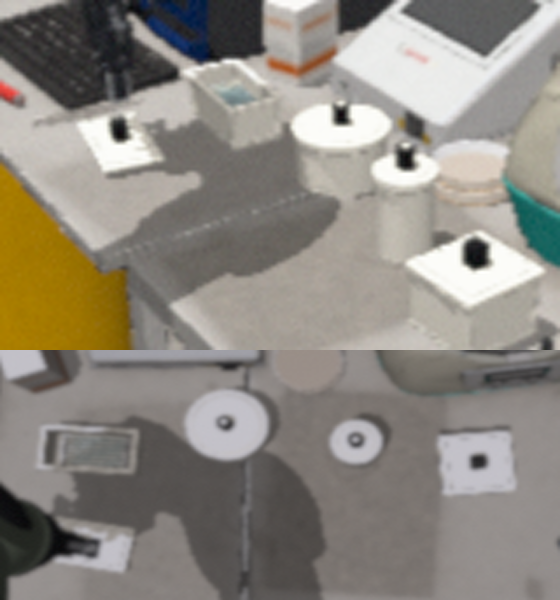

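The large lid is home, and the gripper is over the oblong lid's knob. Continuing.

```bash

python3 -m crank '{"travel":[[0,0,-2],[0,0,-3.8],[0,0,-4.8],[0,0,-5.05],[0,0,-5.05]],"turn":[[0,0,0],[0,0,0],[0,0,0],[0,0,0],[0,0,0]],"gripper":[0.5,0.5,0.5,0.5,0.5]}'
python3 -m crank '{"travel":[[0,0,0],[0,0,0],[0,0,0],[0,0,0],[0,0,0]],"turn":[[0,0,0],[0,0,0],[0,0,0],[0,0,0],[0,0,0]],"gripper":[0.7,1,1,1,1]}'
python3 -m crank '{"travel":[[0,0,1],[0,0,3],[0,0,6],[0,0,9],[0,0,12]],"turn":[[0,0,0],[0,0,0],[0,0,0],[0,0,0],[0,0,0]],"gripper":[1,1,1,1,1]}'
```

```text
clock: 18.25
position: [0.4323, 0.2376, 0.0211]
tool_rot: [-3.141, -0.001, -0.181]
force: [-0.2, -0.8, 0.3]
grip_width: 0.0425
finger_force: 0.0
clock: 18.75
position: [0.4324, 0.2376, 0.0213]
tool_rot: [-3.141, -0.001, -0.181]
force: [-1.2, -0.8, 11.4]
grip_width: 0.018
finger_force: 39.2
clock: 19.25
position: [0.4317, 0.2373, 0.1423]
tool_rot: [-3.141, -0.0, -0.181]
force: [0.4, 0.8, -1.6]
grip_width: 0.0178
finger_force: 39.8
```

```bash

python3 -m crank '{"travel":[[3.2,-0.3,0],[6.5,-0.6,0],[10,-0.9,0],[12.6,-1.15,0],[13.4,-1.25,0]],"turn":[[0,0,1.4],[0,0,2.8],[0,0,4.2],[0,0,5.6],[0,0,6.7]],"gripper":[1,1,1,1,1]}'
python3 -m crank '{"travel":[[0,0,-1],[0,0,-3],[0,0,-5],[0,0,-6.2],[0,0,-6.3]],"turn":[[0,0,0],[0,0,0],[0,0,0],[0,0,0],[0,0,0]],"gripper":[1,1,1,1,1]}'
python3 -m crank '{"travel":[[0,0,-0.4],[0,0,-0.8],[0,0,-1.1],[0,0,-1.3],[0,0,-1.4]],"turn":[[0,0,0],[0,0,0],[0,0,0],[0,0,0],[0,0,0]],"gripper":[1,1,1,1,1]}'
```

```text
clock: 19.75
position: [0.5681, 0.2239, 0.141]
tool_rot: [-3.141, -0.001, -0.065]
force: [-0.9, -0.2, -2.3]
grip_width: 0.0179
finger_force: 39.8
clock: 20.25
position: [0.5643, 0.2249, 0.0759]
tool_rot: [3.14, 0.002, -0.064]
force: [-0.2, -0.7, -1.8]
grip_width: 0.0182
finger_force: 39.8
clock: 20.75
position: [0.566, 0.2249, 0.0633]
tool_rot: [-3.142, -0.0, -0.064]
force: [-3.5, -1.6, 17.1]
grip_width: 0.0181
finger_force: 42.3
```

Seated contact at home height. I'll ease up slightly, release, withdraw and take a last look.

```bash

python3 -m crank '{"travel":[[0,0,0.07],[0,0,0.07],[0,0,0.07],[0,0,0.07],[0,0,0.07]],"turn":[[0,0,0],[0,0,0],[0,0,0],[0,0,0],[0,0,0]],"gripper":[1,1,0.8,0.65,0.5]}'
python3 -m crank '{"travel":[[0,0,0],[0,0,1],[0,0,4],[0,0,8],[0,0,12]],"turn":[[0,0,0],[0,0,0],[0,0,0],[0,0,0],[0,0,0]],"gripper":[0.5,0.5,0.5,0.5,0.5]}'
python3 -m crank '{"travel":[[-3,2,2],[-6,5,4],[-8,9,6],[-10,13,6],[-12,17,6]],"turn":[[0,0,0],[0,0,0],[0,0,0],[0,0,0],[0,0,0]],"gripper":[0.5,0.5,0.5,0.5,0.5]}'
python3 - <<'E'
from meas import *
d=shot('scene');d2=shot('top')
h=d['pixels'][120:220,150:310,::-1];t=d2['pixels'][130:250,100:330,::-1]
cv2.imwrite('pics/h.png',np.vstack([cv2.resize(h,(560,350),interpolation=2),cv2.resize(t,(560,250),interpolation=2)]))
meas(d2,{'obl_lid':(213,277,.055,45),'lrg_lid':(302,259,.061,35),'sml_lid':(385,271,.089,27),'sqr_lid':(461,287,.067,36)},thr=165)
E
```

```text
clock: 21.25
position: [0.566, 0.2249, 0.0641]
tool_rot: [-3.142, -0.0, -0.064]
force: [-0.4, 0.0, 0.4]
grip_width: 0.0422
finger_force: 0.0
clock: 21.75
position: [0.5656, 0.2248, 0.186]
tool_rot: [-3.142, 0.0, -0.064]
force: [1.4, 0.3, -0.0]
grip_width: 0.0427
finger_force: 0.0
clock: 22.25
position: [0.4453, 0.3962, 0.2457]
tool_rot: [-3.14, -0.001, -0.065]
force: [0.0, -1.0, -1.3]
grip_width: 0.0429
finger_force: 0.0
obl_lid rect c 579.4 196.3 size 67.0 32.5 long-axis ang 86.3 circ 579.7 196.5 d 71.7 knob 571.2 235.5
lrg_lid rect c 601.6 51.2 size 99.0 98.7 long-axis ang 0.8 circ 601.4 51.2 d 100.5 knob 605.2 53.7
sml_lid rect c 572.3 -109.1 size 57.1 58.1 long-axis ang 90.1 circ 572.3 -109.3 d 59.5 knob 577.6 -109.1
sqr_lid rect c 544.7 -255.1 size 84.7 88.3 long-axis ang 94.8 circ 544.5 -254.7 d 115.0 knob 552.1 -259.9
```

View pics/h.png

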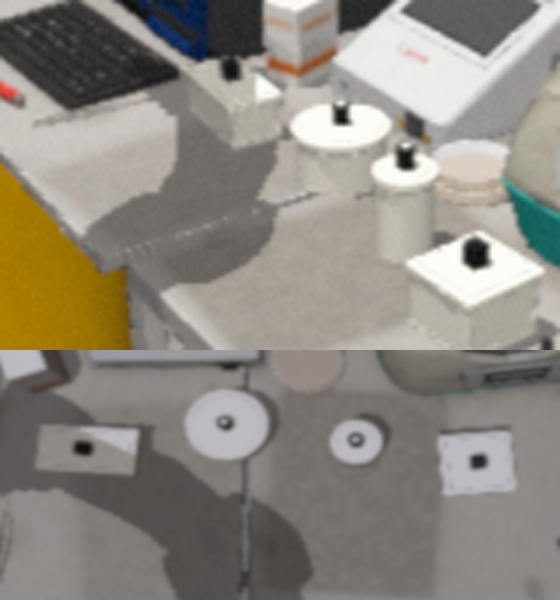

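All four lids lie flat on their own dishes; the oblong one is partly in the arm's shadow, which is why its measured outline is short. The arm is clear of everything, so I'm handing in.

```bash
python3 -c "
from workcell import bot
print(bot.job_done())"
```

```text
the job is handed in; nothing more can be done
None
```

All four dishes are covered with their own lids, and in the last camera views each lid lay flat on its rim; I handed the job in at about 22 s, and no verdict came back.

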